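# Push the mould box home in the curing lane and start the cycle

### The job

Push the closed white-and-pink mould box along the metal plate and down the lane between the two dark guide rails until it is fully home against the yellow end stop, with neither the box nor the gripper touching a rail, and without lifting or tipping the box. Then press the green button all the way down to start the curing cycle and let it come up again. Do not press the red button, and leave all the other things on the table where they are.

Things in the scene. Friction and masses are not known exactly. Their poses are not given: they have to be found in the camera images.
- station: Fixed flat aluminium plate 380 x 220 x 6 mm, top 6 mm above the table. Origin: on the table surface, on the lane centre line, at the lane mouth (orange line, orange rail ends). x points down the lane to the end stop (roughly world +y, up to 17 degrees either way), z up. The plate spans x -200 to +180 mm; at x below 0 it is bare, without rails.
- left_rail: Dark steel guide rail on the plate, 160 long (station x 0 to 160 mm), 12 wide, 18 high (top 24 mm above the table), inner face at station y = +62 mm. The body's origin is at station (0, 0, 6 mm), on the centre line, not on the rail. The lane between the rails is 124 mm wide, so the box has 14 mm to spare on either side.
- right_rail: The same rail on the other side, inner face at station y = -62 mm; origin also at station (0, 0, 6 mm).
- end_stop: Yellow bar across the end of the lane, fixed; its face towards the box is at station x = 160 mm, its top 40 mm above the table. Its body's origin is at station (0, 0, 6 mm). With the box home the box's origin is at station x = 100 mm.
- mould_box: Closed rigid box, white, pink band, blue patch on the lid: 120 (its x) x 96 (its y) x 60 high, 0.35 to 0.7 kg, loose. Origin: centre of its underside. Starts on the bare plate, origin about 100 mm before the mouth, up to 30 mm off the centre line, its x up to 14 degrees off the lane direction. Slides on the plate with about 1 to 7 N.
- start (a joint): Travel of the green push button: 0 up, 0.006 m fully down. A spring of 5 N at full travel brings it up again when let go.
- start_top (a point): Centre of the top of the green button's cap, 32 mm across, in a black housing on the table beyond the end stop; it is pressed straight down.
- stop (a joint): Travel of the red push button beside the green one, about 100 mm from it; same make, 0 up, 0.006 m fully down. Not to be pressed.
- stop_top (a point): Centre of the top of the red button's cap.
- resin_bottle: Amber bottle with a black cap, 56 across, 120 high, loose, beside the lane on the far side. Origin: centre of its underside.
- cup: Clear measuring cup, 68 across, 80 high, loose, beside the lane on the far side, next to the amber bottle. Origin: centre of its underside.
- spatula: Spatula, 200 long, lying on the table to the right. Origin near its middle, on the underside.
- tub: White lidded tub, 80 across, 65 high, loose, to the left on the table. Origin: centre of its underside.
- pigment_jar: Purple jar with a black lid, 48 across, 55 high, loose, to the left on the table. Origin: centre of its underside.
- brush: Brush, 180 long, lying on the table to the right. Origin near its middle, on the underside.

How it is judged:
On the way, in this order (a step that is already met when the one before it is completed fails the run):
1. the box is home against the end stop, between the rails (x of mould_box in the frame of station above 0.094 m and y of mould_box in the frame of station between -0.014 and 0.014 m and height (world z) of mould_box below 0.01 m and angle between the x axis of mould_box and the x axis of station, either way round below 0.12 rad and angle between mould_box's own z axis and vertical below 0.05 rad and linear speed of mould_box below 0.01 m/s), for 0.2 s.
2. the green button is pressed down (value of joint start above 0.005 m), for 0.05 s.
At the end, for the whole second after the job is handed in: The mould box stands flat on the plate within 6 mm of the end stop, between the rails (within 14 mm of the centre line, turned less than 7 degrees), at rest; the green button has been pressed at least 5 mm after that and is up again; the red button is up (all of step 1 and value of joint each of start, stop below 0.001 m); the robot touches nothing.
It fails at once if a guide rail is touched (contact force between any of left_rail, right_rail and anything else above 0.3 N).
It fails at once if the box is lifted or tipped (height (world z) of mould_box above 0.012 m or angle between mould_box's own z axis and vertical above 0.15 rad).
It fails at once if the green button is pressed before the box is home (value of joint start above 0.003 m and x of mould_box in the frame of station below 0.094 m).
It fails at once if the red button is pressed (value of joint stop above 0.003 m).
It fails at once if a bystander is disturbed (distance of any of resin_bottle, cup, spatula, tub, pigment_jar, brush from where it was at the start of the episode above 0.015 m).
It also fails if it takes over 72 s, if anything falls off the work surface, if the arm or the gripper's body presses on something with over 40 N, if the wrist force passes 120 N, or if a joint passes its speed limit or range.

### The arm

A 7-joint arm with a two-finger parallel gripper is mounted at the origin on the work surface. World frame = base frame: x ahead of the robot, y to its left, z up, the work surface at z = 0. Lengths are in m, angles in rad, forces in N, time in s.
With the tool pointing down it reaches from about 0.425 to 0.925 m from the base axis. Payload 6.8 kg.
Tool frame: the origin (TCP) lies midway between the tips of the shut fingers; the grasp point (between the pads) lies 19 mm behind it; y points along the fingers, z is the direction in which the jaws open and shut, and the axes are right-handed (so a half turn about y gives the same grasp; the last joint's range is limited). The gripper opens to 85 mm and grips with 20 to 120 N. Pads are 22 mm wide; open, the fingers measure 114 mm over their backs; the gripper's body (76 mm by 85 mm) begins 54 mm behind the grasp point. The pads swing forward as they close: fully open they stand 13 mm farther back than shut.
Start: joints at [-1.217, 0.477, 0.022, 1.555, -0.011, 1.109, -0.083], TCP at [0.301, 0.604, 0.231] pointing down, gripper open.
Joint ranges: [-2.96, 2.96], [-0.34, 2.1], [-1.41, 1.46], [0.24, 2.44], [-1.37, 4.51], [0.17, 1.92], [-2.96, 2.96]. Speed limits (rad/s): [2.39, 2.39, 3.14, 3.14, 3.14, 3.14, 3.14].

### API

Orientations are given as a unit quaternion [w, x, y, z].
In Python, from station import bot gives the robot as it stands. The module is installed in compiled form; this text tells all that it offers.
- The arm moves only by the shell command python3 -m crank 'ROWS' [FORCE]. ROWS is JSON, a list of rows, each an object with "linear": the shift along the tool's x, y, z in m, a list of three; "dr": the turn, a rotation vector about the tool's x, y, z in degrees, a list of three; "hand": the gripper command: -1 is shut, 1 is fully open, values between are in proportion. A call has 1 to 10 rows; each row is the pose to reach, as a shift and turn from the pose commanded when the call began, along the tool's axes at that moment; what a row does not reach only later rows make up. A row lasts 1/12 s, in which the tool goes at most 41.7 mm and 7.16 degrees, less where a joint would pass 70% of its speed; a pose out of reach is approached as far as the arm can. A call with a gripper value outside its range is refused whole. The fingers move at their own pace and stop on an object; FORCE is the grip in N (left out, the last holds). Time passes only in rows, so rows that repeat a pose let the fingers close. It gives the time, the measured TCP pose, the force and the opening at its end, in the units of the state.
- bot.get_obs(): the state, without advancing time (a new reading comes with each control period).
- bot.read_camera(name): name is "scene" or "side" or "wrist"; returns the picture (420x560x3 uint8, blue, green, red); there is no depth.
- bot.camera_params(name): a dict with "K" (3x3 intrinsics, pixels), "R" (3x3) and "t" (3): a world point X has camera coordinates R X + t; the wrist camera has in their place "hand_eye" (4x4, takes a point from camera to tool coordinates, whose origin is the TCP and whose axes are the tool frame's). Camera axes: x right, y down, z forward; pixel columns grow to the right and rows downward; lengths in m; the calibration is good to about 2 mm. A picture is of the moment at which its call begins: read the wrist's pose just before it. camera_params takes no time and is no camera call.
- bot.hand_in(): hands the job in, once; it reports no verdict.
Trained networks look in the newest picture that a camera, given by its name, has taken for a name from the list of things; names that differ only in an ending like _2 or _b are one class to them, and where a whole thing is asked for, a point or a joint stands for the part that bears it (a point fixed in the world has none). Each returns a list of dicts, best first, with "score" (0 to 1); they miss things now and then, are a little off and sometimes report something else, mostly with a low value. They report only what shows in the picture. A call takes as long as a camera call.
- bot.search_frame(camera, target): "extent" ([left, top, right, bottom] in pixels, round what is visible of it).
- bot.cut_out(camera, target): "pixels" (420x560 bool, what is visible of it) and "extent" ([left, top, right, bottom] in pixels, round what is visible of it).
- bot.place_of(camera, target): "xy" ([column, row] in pixels: a listed point, or the origin of a listed thing).
The state is a dict: "t": time; "q": joint angles; "joint_vel": joint speeds; "joint_torque": joint torques, N m; "eef_pos": TCP position; "tool_rot": TCP orientation; "contact_force": force on the tool from outside, world axes, zero at the start; "torque": the same for the moment, N m; "gripper_width": opening from 0.0 (shut) to 1.0 (fully open).
Only numpy, scipy, OpenCV 4.12 (cv2) and the standard library are available. Lean on these libraries where they do the work, as an engineer would, in place of code of your own. Each camera call takes 0.05 s, during which the arm holds its last target. There are 200 camera calls.

## Working session

There is one attempt and no reset: what is moved stays moved. The work goes in short steps, Python scripts to look and compute and a shell command to move; the robot and the scene stay as the last step left them, time stands still between calls to the robot, and variables do not carry over. Pictures are saved under pics/ and viewed, about 8 in all and at most 12, crops included, and the job is handed in when it is done.

```bash
mkdir -p pics; python3 - <<'E'
from station import bot
import cv2,numpy as np
o=bot.get_obs();print({k:np.round(v,3).tolist() for k,v in o.items()})
for c in ["scene","side"]:
    im=bot.read_camera(c);cv2.imwrite(f"pics/{c}0.png",im)
    p=bot.camera_params(c);print(c,p)
    for n in ["station","mould_box","start_top","stop_top","end_stop","left_rail","right_rail","resin_bottle","cup"]:
        print(n,[(np.round(d["xy"],1).tolist(),round(d["score"],2)) for d in bot.place_of(c,n)][:2])
print(bot.camera_params("wrist"))
E
```

```text
{'t': 0.0, 'q': [-1.217, 0.478, 0.022, 1.556, -0.012, 1.109, -0.083], 'joint_vel': [-0.001, -0.0, -0.001, 0.0, 0.0, -0.001, 0.0], 'joint_torque': [-0.001, -59.645, 1.608, -28.12, 0.013, 0.009, -0.0], 'eef_pos': [0.3, 0.604, 0.23], 'tool_rot': [-0.688, 0.689, -0.162, 0.162], 'contact_force': [0.032, -0.812, 0.073], 'torque': [0.011, -0.025, 0.061], 'gripper_width': 1.001}
scene {'K': array([[406.65188777,   0.        , 272.85529987],
       [  0.        , 406.65188777, 208.71991776],
       [  0.        ,   0.        ,   1.        ]]), 'R': array([[-0.6608051 ,  0.75055698, -0.00091442],
       [ 0.59294963,  0.52129679, -0.61372665],
       [-0.46016013, -0.4060959 , -0.78951806]]), 't': array([ 0.38923876, -0.32163228,  1.41381611])}
station [([288.1, 220.6], 0.83)]
mould_box [([250.0, 214.0], 0.84)]
start_top [([371.7, 240.7], 0.53)]
stop_top []
end_stop []
left_rail []
right_rail [([302.0, 288.4], 0.42), ([249.5, 213.3], 0.19)]
resin_bottle [([303.4, 289.0], 0.69)]
cup [([267.9, 269.6], 0.74)]
side {'K': array([[456.0124984 ,   0.        , 275.11728629],
       [  0.        , 456.
[... 385 characters left out ...]
stop_top [([304.3, 227.9], 0.52), ([238.2, 160.0], 0.37)]
end_stop [([240.6, 161.0], 0.22)]
left_rail []
right_rail []
resin_bottle [([284.3, 161.9], 0.97)]
cup [([309.3, 180.6], 0.96)]
{'K': array([[337.23283793,   0.        , 278.99005345],
       [  0.        , 337.23283793, 204.92980597],
       [  0.        ,   0.        ,   1.        ]]), 'hand_eye': array([[ 3.22710222e-04,  9.63143235e-01,  2.68988857e-01,
        -6.70422292e-02],
       [-1.34318082e-04, -2.68988827e-01,  9.63143288e-01,
        -1.42429055e-01],
       [ 9.99999939e-01, -3.46946252e-04,  4.25621076e-05,
        -3.14303524e-04],
       [ 0.00000000e+00,  0.00000000e+00,  0.00000000e+00,
         1.00000000e+00]])}
```

View pics/scene0.png

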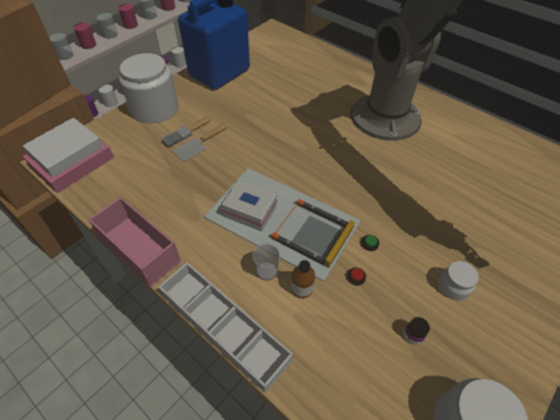

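View pics/side0.png

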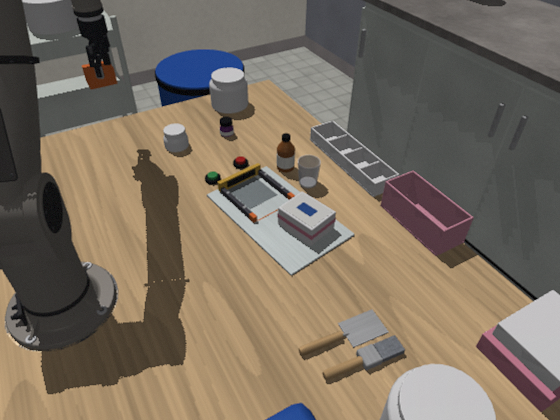

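The scene view shows the plate (corners about (247,172), (358,215), (327,272), (206,215)), the box at (250,205), the end stop at (341,242), green at (371,242) and red at (356,275). The side view agrees with this.

```bash
cat > h.py <<'E'
from station import bot
import cv2,numpy as np
from scipy.spatial.transform import Rotation as Ro
def cam(c,o=None):
    p=bot.camera_params(c);K=p["K"]
    if c!="wrist": return K,p["R"],p["t"]
    o=o or bot.get_obs();q=np.array(o["tool_rot"]);T=np.eye(4)
    T[:3,:3]=Ro.from_quat(q[[1,2,3,0]]).as_matrix();T[:3,3]=o["eef_pos"]
    M=np.linalg.inv(T@p["hand_eye"]);return K,M[:3,:3],M[:3,3]
def plane(C,uv,z):
    K,R,t=C;uv=np.atleast_2d(np.float64(uv))
    d=np.c_[uv,np.ones(len(uv))]@np.linalg.inv(K).T@R;c=-R.T@t
    return (c+d*((z-c[2])/d[:,2])[:,None])[:,:2]
def proj(C,X):
    K,R,t=C;y=(np.atleast_2d(X)@R.T+t)@K.T;return y[:,:2]/y[:,2:]
E
python3 - <<'E'
from h import *
o=bot.get_obs();q=o["tool_rot"];print(Ro.from_quat(np.array(q)[[1,2,3,0]]).as_matrix().round(3))
for c in ["scene","side"]:
    bot.read_camera(c);C=cam(c)
    m=bot.cut_out(c,"station")[0]["pixels"].astype(np.uint8)
    pts=plane(C,np.argwhere(m)[:,::-1],.006)
    print(c,"plate",cv2.minAreaRect((pts*1000).astype(np.float32)), cv2.boxPoints(cv2.minAreaRect((pts*1000).astype(np.float32))).round(0).tolist())
    m=bot.cut_out(c,"mould_box")[0]
    print("box",plane(C,bot.place_of(c,"mould_box")[0]["xy"],.006).round(3))
    for n in["start_top","stop_top"]:
        e=[d for d in bot.search_frame(c,n)[:2]]
        print(n,[(np.round(d["extent"],1).tolist(),round(d["score"],2)) for d in e])
    im=bot.read_camera(c)
    print(plane(C,{"scene":[[371,240],[356,274]],"side":[[212.5,176.5],[240.5,160.5]]}[c],.035).round(3))
    print("bottle",plane(C,bot.place_of(c,"resin_bottle")[0]["xy"],0).round(3),"cup",plane(C,bot.place_of(c,"cup")[0]["xy"],0).round(3))
E
```

```text
[[ 0.895 -0.     0.446]
 [-0.446  0.     0.895]
 [-0.    -1.     0.   ]]
scene plate ((575.3126831054688, 19.496383666992188), (224.71267700195312, 381.968505859375), 9.474327087402344) [[433.0, 189.0], [496.0, -187.0], [718.0, -150.0], [655.0, 226.0]]
box [[ 0.625 -0.056]]
start_top [([364.3, 237.2, 373.6, 243.7], 0.53)]
stop_top [([348.8, 268.4, 364.6, 282.0], 0.53)]
[[0.492 0.254]
 [0.601 0.281]]
bottle [[ 0.508 -0.388]] cup [[0.716 0.093]]
side plate ((572.439697265625, 31.941162109375), (224.70680236816406, 419.8155517578125), 9.721273422241211) [[426.0, 220.0], [497.0, -194.0], [719.0, -156.0], [648.0, 258.0]]
box [[ 0.622 -0.047]]
start_top []
stop_top [([237.7, 159.1, 247.9, 165.9], 0.44)]
[[0.473 0.22 ]
 [0.579 0.251]]
bottle [[0.703 0.217]] cup [[0.73  0.095]]
```

```bash
R='{"linear":[0.24,-0.07,-0.21],"dr":[0,-36,0],"hand":1}'; python3 -m crank '[{"linear":[0.475,-0.07,-0.416],"dr":[0,-36,0],"hand":0.4},{"linear":[0.475,-0.07,-0.416],"dr":[0,-36,0],"hand":0.4},{"linear":[0.475,-0.07,-0.416],"dr":[0,-36,0],"hand":0.4},{"linear":[0.475,-0.07,-0.416],"dr":[0,-36,0],"hand":0.4},{"linear":[0.475,-0.07,-0.416],"dr":[0,-36,0],"hand":0.4},{"linear":[0.475,-0.07,-0.416],"dr":[0,-36,0],"hand":0.4},{"linear":[0.475,-0.07,-0.416],"dr":[0,-36,0],"hand":0.4},{"linear":[0.475,-0.07,-0.416],"dr":[0,-36,0],"hand":0.4},{"linear":[0.475,-0.07,-0.416],"dr":[0,-36,0],"hand":0.4},{"linear":[0.475,-0.07,-0.416],"dr":[0,-36,0],"hand":0.4}]'
```

```text
t: 2.73
eef_pos: [0.4583, 0.2197, 0.2777]
tool_rot: [0.705, -0.704, -0.059, 0.059]
contact_force: [0.7, 0.7, 0.2]
gripper_width: 0.7
```

```bash
python3 -m crank '[{"linear":[0.048,-0.022,-0.21],"dr":[0,0,0],"hand":0.4},{"linear":[0.048,-0.022,-0.21],"dr":[0,0,0],"hand":0.4},{"linear":[0.048,-0.022,-0.21],"dr":[0,0,0],"hand":0.4},{"linear":[0.048,-0.022,-0.21],"dr":[0,0,0],"hand":0.4},{"linear":[0.048,-0.022,-0.21],"dr":[0,0,0],"hand":0.4},{"linear":[0.048,-0.022,-0.21],"dr":[0,0,0],"hand":0.4},{"linear":[0.048,-0.022,-0.21],"dr":[0,0,0],"hand":0.4},{"linear":[0.048,-0.022,-0.21],"dr":[0,0,0],"hand":0.4}]'
python3 - <<'E'
from h import *
o=bot.get_obs();print(o["eef_pos"],o["tool_rot"])
im=bot.read_camera("wrist");cv2.imwrite("pics/w1.png",cv2.resize(im,(784,588)))
cv2.imwrite("w1raw.png",im);np.savez("w1.npz",q=o["tool_rot"],p=o["eef_pos"])
for n in ["station","mould_box","start_top","stop_top","end_stop"]:
    print(n,[(np.round(d["xy"],1).tolist(),round(d["score"],2)) for d in bot.place_of("wrist",n)][:2])
E
```

```text
t: 3.4
eef_pos: [0.54, 0.0226, 0.2991]
tool_rot: [0.705, -0.705, -0.058, 0.058]
contact_force: [-0.0, 0.6, 0.7]
gripper_width: 0.698
[0.53997978 0.02261963 0.29910988] [ 0.70485403 -0.70452777 -0.05837139  0.05843125]
station [([281.4, 191.3], 0.92)]
mould_box [([207.0, 212.2], 0.89)]
start_top [([472.0, 155.0], 0.98), ([460.8, 235.0], 0.46)]
stop_top [([461.5, 234.0], 0.6)]
end_stop [([306.3, 298.9], 0.19)]
```

View pics/w1.png

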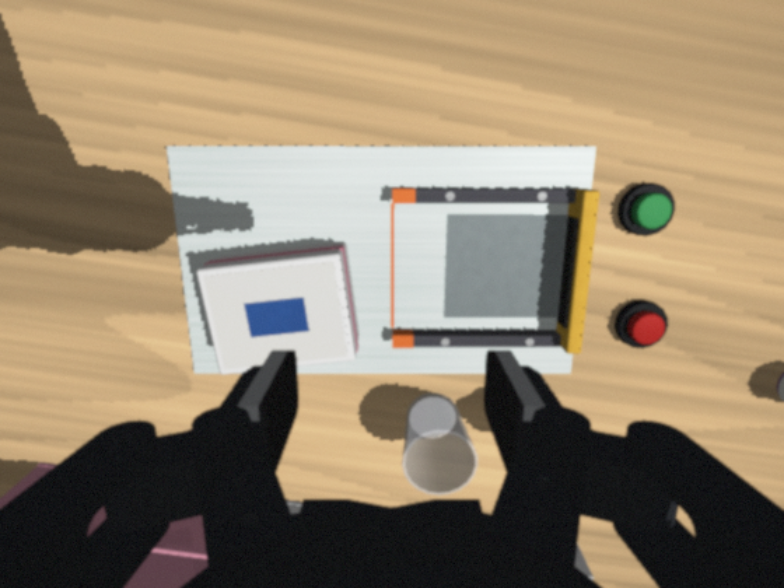

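The wrist view (x1.4) shows the plate corners at (167,147), (596,147), (572,374) and (193,374). The box lid corners are near (198,270), (341,252), (357,356) and (220,372). Green is at (653,211) and red at (647,328).

```bash
cat >> h.py <<'E'
def fit(M,P):  # rigid 2D fit model->P ; returns origin, angle(deg), resid
    M=np.float64(M);P=np.float64(P);m=M-M.mean(0);p=P-P.mean(0)
    a=np.arctan2((m[:,0]*p[:,1]-m[:,1]*p[:,0]).sum(),(m*p).sum())
    R=np.array([[np.cos(a),-np.sin(a)],[np.sin(a),np.cos(a)]])
    t=P.mean(0)-R@M.mean(0);return t,np.degrees(a),np.linalg.norm(P-M@R.T-t,axis=1)
E
python3 - <<'E'
from h import *
d=np.load("w1.npz");C=cam("wrist",{"tool_rot":d["q"],"eef_pos":d["p"]})
f=lambda l,z:plane(C,np.float64(l)/1.4,z)
P=f([(167,147),(596,147),(572,374),(193,374)],.006)
t,a,r=fit([(-.2,.11),(.18,.11),(.18,-.11),(-.2,-.11)],P);print("station",t.round(4),a.round(2),r.round(4))
L=f([(393,203),(393,333)],.006);print("mouth line",L.round(4))
B=f([(198,270),(341,252),(357,356),(220,372)],.066)
b,ba,r=fit([(-.06,.048),(.06,.048),(.06,-.048),(-.06,-.048)],B);print("box",b.round(4),ba.round(2),r.round(4))
A=np.radians(a);R=np.array([[np.cos(A),-np.sin(A)],[np.sin(A),np.cos(A)]])
print("box in st",((b-t)@R).round(4),(ba-a).round(2),"corners",((B-t)@R).round(3).tolist())
print("mouth in st",((L-t)@R).round(4))
# triangulate buttons with scene & wrist
Cs=cam("scene")
for n,w,s in[("green",(653,210),(371.5,240.5)),("red",(647,328),(356.5,273.5))]:
    best=min(np.arange(.01,.08,.002),key=lambda z:np.linalg.norm(f([w],z)-plane(Cs,s,z)));
    print(n,best,f([w],best).round(4),((f([w],best)-t)@R).round(3), plane(Cs,s,best).round(4))
np.savez("st.npz",t=t,a=a)
E
```

```text
station [0.5749 0.0297] 99.44 [0.0003 0.0002 0.0013 0.0014]
mouth line [[0.5148 0.0199]
 [0.6397 0.0409]]
box [ 0.6159 -0.0605] 106.35 [0.0028 0.0018 0.0025 0.002 ]
box in st [-0.0957 -0.0256] 6.91 corners [[-0.159, 0.013], [-0.042, 0.027], [-0.031, -0.064], [-0.15, -0.079]]
mouth in st [[ 0.0002  0.0609]
 [ 0.0004 -0.0657]]
green 0.016 [[0.4817 0.2504]] [[0.233 0.056]] [[0.4795 0.252 ]]
red 0.018000000000000002 [[0.5903 0.2785]] [[ 0.243 -0.056]] [[0.5891 0.2784]]
```

```bash
python3 -m crank '[{"linear":[0.151,0,-0.097],"dr":[0,0,0],"hand":0.4},{"linear":[0.151,0,-0.097],"dr":[0,0,0],"hand":0.4},{"linear":[0.151,0,-0.097],"dr":[0,0,0],"hand":0.4},{"linear":[0.151,0,-0.097],"dr":[0,0,0],"hand":0.4},{"linear":[0.151,0,-0.097],"dr":[0,0,0],"hand":0.4},{"linear":[0.151,0,-0.097],"dr":[0,0,0],"hand":0.4},{"linear":[0.151,0.17,-0.097],"dr":[0,0,0],"hand":0.4},{"linear":[0.151,0.17,-0.097],"dr":[0,0,0],"hand":0.4},{"linear":[0.151,0.17,-0.097],"dr":[0,0,0],"hand":0.4},{"linear":[0.151,0.17,-0.097],"dr":[0,0,0],"hand":0.4}]'
cat > w.py <<'E'
from h import *
import sys
d=np.load("st.npz");t=d["t"];A=np.radians(float(d["a"]));R=np.array([[np.cos(A),-np.sin(A)],[np.sin(A),np.cos(A)]])
o=bot.get_obs();p=np.array(o["eef_pos"]);q=np.array(o["tool_rot"]);M=Ro.from_quat(q[[1,2,3,0]]).as_matrix()
print("tcp st",((p[:2]-t)@R).round(4),"z",p[2].round(4),"toolz ang-st",round(np.degrees(np.arctan2(M[1,2],M[0,2])-A),2),"F",np.round(o["contact_force"],1))
C=cam("wrist",o);im=bot.read_camera("wrist")
cv2.imwrite("pics/%s.png"%sys.argv[1],cv2.resize(im,(784,588)))
E
python3 w.py w2
```

```text
t: 4.53
eef_pos: [0.7041, -0.0463, 0.1315]
tool_rot: [0.705, -0.704, -0.06, 0.059]
contact_force: [1.0, -0.6, 0.1]
gripper_width: 0.698
tcp st [-0.0962 -0.115 ] z 0.1315 toolz ang-st 0.19 F [ 1.  -0.6  0.1]
```

```bash
python3 -m crank '[{"linear":[0,0.035,0],"dr":[0,0,0],"hand":0.4},{"linear":[0,0.07,0],"dr":[0,0,0],"hand":0.4},{"linear":[0,0.09,0],"dr":[0,0,0],"hand":0.4},{"linear":[0,0.102,0],"dr":[0,0,0],"hand":0.4},{"linear":[0,0.102,0],"dr":[0,0,0],"hand":0.4},{"linear":[0,0.102,0],"dr":[0,0,0],"hand":0.4}]'
python3 w.py w2
```

```text
t: 5.08
eef_pos: [0.7055, -0.0475, 0.0318]
tool_rot: [0.705, -0.705, -0.059, 0.059]
contact_force: [0.5, -0.3, -0.4]
gripper_width: 0.703
tcp st [-0.0976 -0.1161] z 0.0318 toolz ang-st 0.13 F [ 0.5 -0.3 -0.4]
```

View pics/w2.png

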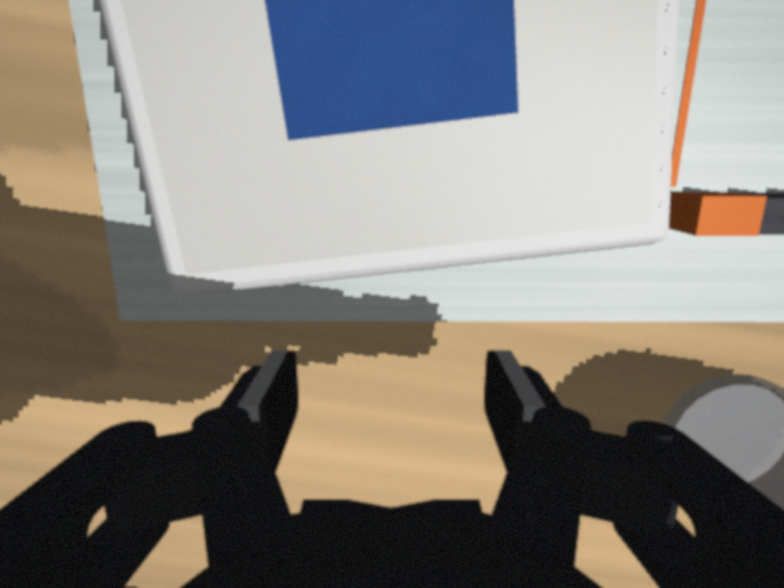

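The box is clear of the fingers, with its lower edge at (175,280) to (660,240). The cup is at (740,430), off to the right and out of the path. Pushing sideways now.

```bash
python3 -m crank '[{"linear":[-0.010,0,0],"dr":[0,0,0],"hand":0.4},{"linear":[-0.016,0,0],"dr":[0,0,0],"hand":0.4},{"linear":[-0.021,0,0],"dr":[0,0,0],"hand":0.4},{"linear":[-0.026,0,0],"dr":[0,0,0],"hand":0.4},{"linear":[-0.031,0,0],"dr":[0,0,0],"hand":0.4},{"linear":[-0.036,0,0],"dr":[0,0,0],"hand":0.4},{"linear":[-0.041,0,0],"dr":[0,0,0],"hand":0.4},{"linear":[-0.046,0,0],"dr":[0,0,0],"hand":0.4},{"linear":[-0.051,0,0],"dr":[0,0,0],"hand":0.4},{"linear":[-0.054,0,0],"dr":[0,0,0],"hand":0.4}]'
python3 w.py w3
```

```text
t: 5.97
eef_pos: [0.6515, -0.0569, 0.0307]
tool_rot: [0.705, -0.705, -0.059, 0.059]
contact_force: [3.3, 0.5, 1.3]
gripper_width: 0.698
tcp st [-0.098  -0.0613] z 0.0307 toolz ang-st 0.09 F [3.3 0.5 1.3]
```

View pics/w3.png

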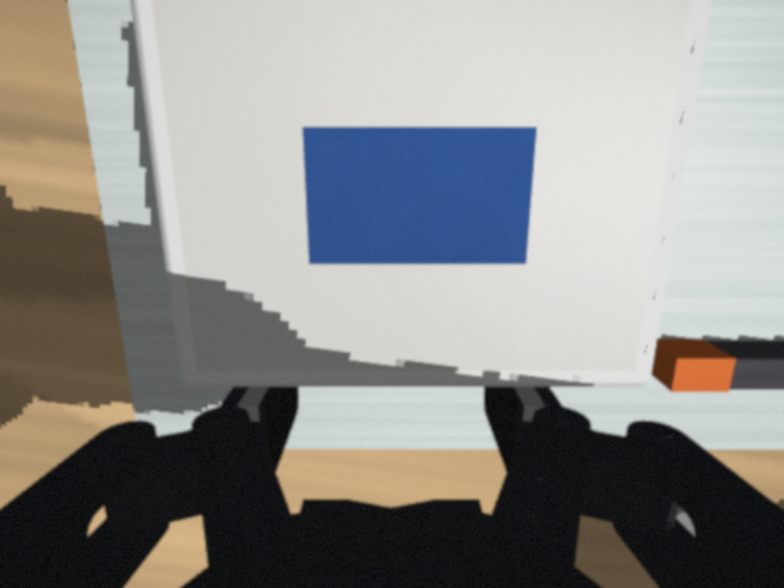

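The box is now square to the lane. I'll back off, rise and check it from above.

```bash
python3 -m crank '[{"linear":[-0.03,0,0],"dr":[0,0,0],"hand":0.4},{"linear":[-0.034,-0.01,0],"dr":[0,0,0],"hand":0.4}]' >/dev/null 2>&1 & sleep 0; kill %1 2>/dev/null; wait; python3 -c "
from station import bot;print(bot.get_obs()['t'],bot.get_obs()['eef_pos'])"
```

```text
6.0167 [ 0.65087754 -0.05702171  0.03052023]
```

I typed that command with the wrong sign and killed it. The clock shows that no row ran, so nothing moved. This is the correct retreat:

```bash
python3 -m crank '[{"linear":[0.012,0,0],"dr":[0,0,0],"hand":0.4},{"linear":[0.03,0,0],"dr":[0,0,0],"hand":0.4},{"linear":[0.03,-0.04,0],"dr":[0,0,0],"hand":0.4},{"linear":[0.03,-0.08,0],"dr":[0,0,0],"hand":0.4},{"linear":[0,-0.12,0],"dr":[0,0,0],"hand":0.4},{"linear":[-0.05,-0.25,0.05],"dr":[0,0,0],"hand":0.4},{"linear":[-0.09,-0.25,0.06],"dr":[0,0,0],"hand":0.4},{"linear":[-0.09,-0.25,0.06],"dr":[0,0,0],"hand":0.4},{"linear":[-0.09,-0.25,0.06],"dr":[0,0,0],"hand":0.4},{"linear":[-0.09,-0.25,0.06],"dr":[0,0,0],"hand":0.4}]'
python3 -m crank '[{"linear":[0,0,0],"dr":[0,0,0],"hand":0.4},{"linear":[0,0,0],"dr":[0,0,0],"hand":0.4}]'
python3 w.py w4
python3 -c "
from h import *
o=bot.get_obs();np.savez('w4.npz',q=o['tool_rot'],p=o['eef_pos'])"
```

```text
t: 6.85
eef_pos: [0.5507, -0.0116, 0.2842]
tool_rot: [0.705, -0.704, -0.06, 0.059]
contact_force: [1.5, -0.4, -0.2]
gripper_width: 0.696
t: 7.02
eef_pos: [0.5527, -0.0128, 0.2799]
tool_rot: [0.705, -0.705, -0.059, 0.059]
contact_force: [0.4, 0.3, -1.3]
gripper_width: 0.7
tcp st [-0.0383  0.0289] z 0.2799 toolz ang-st 0.13 F [ 0.4  0.3 -1.3]
```

View pics/w4.png

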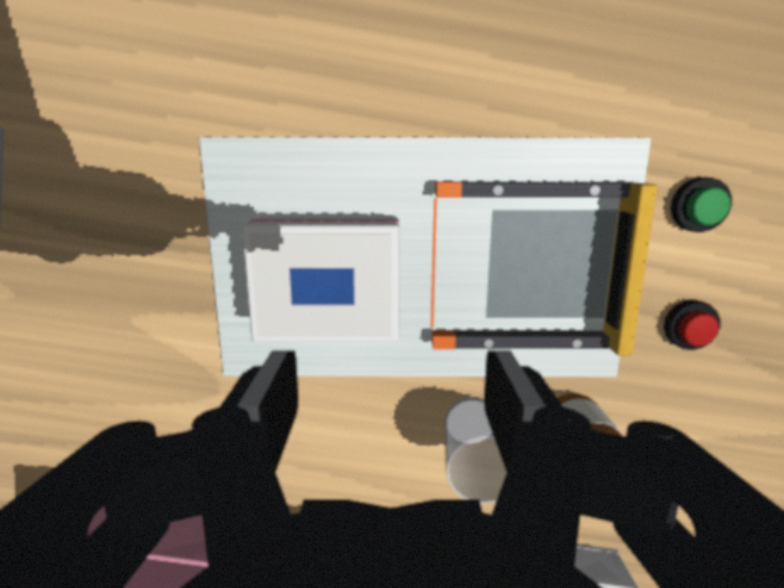

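The box is aligned, with its lid at about (247,226), (397,225), (398,341) and (254,341). The plate corners are at (201,138), (650,138), (617,377) and (223,377).

```bash
python3 - <<'E'
from h import *
d=np.load("w4.npz");C=cam("wrist",{"tool_rot":d["q"],"eef_pos":d["p"]})
f=lambda l,z:plane(C,np.float64(l)/1.4,z)
P=f([(201,138),(650,138),(617,377),(223,377)],.006)
t,a,r=fit([(-.2,.11),(.18,.11),(.18,-.11),(-.2,-.11)],P);print("station",t.round(4),a.round(2),r.round(4))
A=np.radians(a);R=np.array([[np.cos(A),-np.sin(A)],[np.sin(A),np.cos(A)]])
S=lambda l,z:((f(l,z)-t)@R).round(4).tolist()
print("rail L inner top",S([(480,197),(600,197)],.024),"R",S([(470,334),(590,334)],.024))
print("lid",S([(247,226),(397,225),(398,341),(254,341)],.066),"patch",S([(322,286)],.066))
print("patch edges",S([(290,268),(354,268),(354,305),(292,305)],.066))
im=cv2.imread("pics/w4.png");hsv=cv2.cvtColor(im,cv2.COLOR_BGR2HSV)
for n,lo,hi in[("g",(50,90,60),(90,255,255)),("r",(0,150,90),(8,255,255))]:
    m=cv2.inRange(hsv,lo,hi);m[:,:640]=0;m[400:]=0
    c=np.argwhere(m)[:,::-1].mean(0);print(n,c.round(1),[f([c],z).round(4).tolist()+S([c],z) for z in(.02,.03,.04)])
    p=f(np.argwhere(m)[:,::-1],.03);x=((p-t)@R);print(np.ptp(x,axis=0))
np.savez("st.npz",t=t,a=a)
E
```

```text
station [0.5742 0.029 ] 99.45 [0.0018 0.0011 0.0005 0.0003]
rail L inner top [[0.0353, 0.0626], [0.1349, 0.0627]] R [[0.0326, -0.0587], [0.1404, -0.0586]]
lid [[-0.1472, 0.0443], [-0.0341, 0.0452], [-0.0328, -0.0485], [-0.149, -0.0487]] patch [[-0.0924, -0.0026]]
patch edges [[-0.1166, 0.0118], [-0.0671, 0.0119], [-0.0677, -0.0181], [-0.1167, -0.0182]]
g [710.4 205.8] [[[0.4819, 0.2473], [0.2305, 0.0552]], [[0.482, 0.2405], [0.2238, 0.0562]], [[0.4821, 0.2337], [0.2171, 0.0572]]]
[0.03137411 0.03093492]
r [700.9 329.5] [[[0.5894, 0.2769], [0.2421, -0.0557]], [[0.5868, 0.2694], [0.2351, -0.052]], [[0.5843, 0.2619], [0.2281, -0.0482]]]
[0.02999696 0.03099715]
```

```bash
python3 -m crank '[{"linear":[0.03,0.08,-0.155],"dr":[0,90,0],"hand":0.4},{"linear":[0.03,0.08,-0.155],"dr":[0,90,0],"hand":0.4},{"linear":[0.03,0.08,-0.155],"dr":[0,90,0],"hand":0.4},{"linear":[0.03,0.08,-0.155],"dr":[0,90,0],"hand":0.4},{"linear":[0.03,0.08,-0.155],"dr":[0,90,0],"hand":0.4},{"linear":[0.03,0.08,-0.155],"dr":[0,90,0],"hand":0.4},{"linear":[0.03,0.08,-0.155],"dr":[0,90,0],"hand":0.4},{"linear":[0.03,0.08,-0.155],"dr":[0,90,0],"hand":0.4},{"linear":[0.03,0.08,-0.155],"dr":[0,90,0],"hand":0.4},{"linear":[0.03,0.08,-0.155],"dr":[0,90,0],"hand":0.4}]'
python3 w.py w5
```

```text
t: 7.9
eef_pos: [0.6077, -0.1617, 0.1975]
tool_rot: [-0.603, 0.606, -0.368, 0.366]
contact_force: [-0.1, 0.2, 0.6]
gripper_width: 0.697
tcp st [-0.1936 -0.0018] z 0.1975 toolz ang-st -71.95 F [-0.1  0.2  0.6]
```

```bash
python3 -m crank '[{"linear":[0,0,0],"dr":[0,18.1,0],"hand":0.4},{"linear":[0,0,0],"dr":[0,18.1,0],"hand":0.4},{"linear":[0,0.04,0],"dr":[0,18.1,0],"hand":0.4},{"linear":[0,0.08,0],"dr":[0,18.1,0],"hand":0.4},{"linear":[0,0.12,0],"dr":[0,18.1,0],"hand":0.4},{"linear":[0,0.15,0],"dr":[0,18.1,0],"hand":0.4},{"linear":[0,0.167,0],"dr":[0,18.1,0],"hand":0.4},{"linear":[0,0.167,0],"dr":[0,18.1,0],"hand":0.4},{"linear":[0,0.167,0],"dr":[0,18.1,0],"hand":0.4}]'
python3 w.py w5
```

```text
t: 8.7
eef_pos: [0.607, -0.1614, 0.0313]
tool_rot: [-0.54, 0.542, -0.456, 0.454]
contact_force: [0.8, -0.5, 1.5]
gripper_width: 0.702
tcp st [-0.1931 -0.0011] z 0.0313 toolz ang-st -89.57 F [ 0.8 -0.5  1.5]
```

View pics/w5.png

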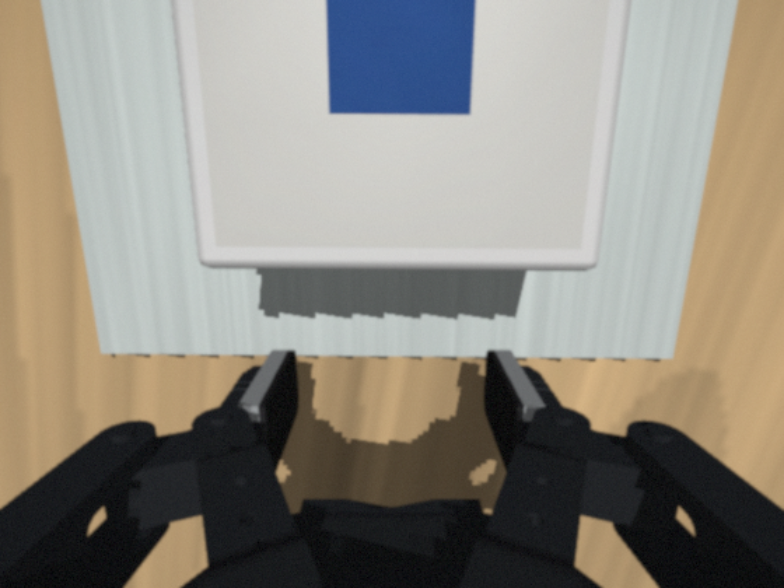

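```bash
python3 -m crank '[{"linear":[-0.015,0,0],"dr":[0,0.3,0],"hand":0.4},{"linear":[-0.027,0,0],"dr":[0,0.3,0],"hand":0.4},{"linear":[-0.034,0,0],"dr":[0,0.3,0],"hand":0.4},{"linear":[-0.041,0,-0.0005],"dr":[0,0.3,0],"hand":0.4},{"linear":[-0.048,0,-0.001],"dr":[0,0.3,0],"hand":0.4},{"linear":[-0.055,0,-0.0015],"dr":[0,0.3,0],"hand":0.4},{"linear":[-0.062,0,-0.002],"dr":[0,0.3,0],"hand":0.4},{"linear":[-0.069,0,-0.0025],"dr":[0,0.3,0],"hand":0.4},{"linear":[-0.076,0,-0.003],"dr":[0,0.3,0],"hand":0.4},{"linear":[-0.08,0,-0.003],"dr":[0,0.3,0],"hand":0.4}]'
python3 w.py w6
python3 - <<'E'
import cv2,numpy as np
from h import *
C=cam("scene");im=bot.read_camera("scene");s=im[160:290,190:400];s=cv2.resize(s,None,fx=3.5,fy=3.5,interpolation=cv2.INTER_CUBIC)
w=cv2.imread("pics/w6.png");w=cv2.resize(w,(400,300));
out=np.zeros((600,800,3),np.uint8);out[:s.shape[0],:s.shape[1]]=s[:600,:800];out[460:600,0:400]=w[0:140];cv2.imwrite("pics/c6.png",out)
E
```

```text
t: 9.58
eef_pos: [0.5914, -0.0811, 0.0334]
tool_rot: [-0.54, 0.54, -0.457, 0.456]
contact_force: [-0.4, -3.3, 2.3]
gripper_width: 0.7
tcp st [-0.1114  0.0011] z 0.0334 toolz ang-st -89.89 F [-0.4 -3.3  2.3]
```

View pics/c6.png

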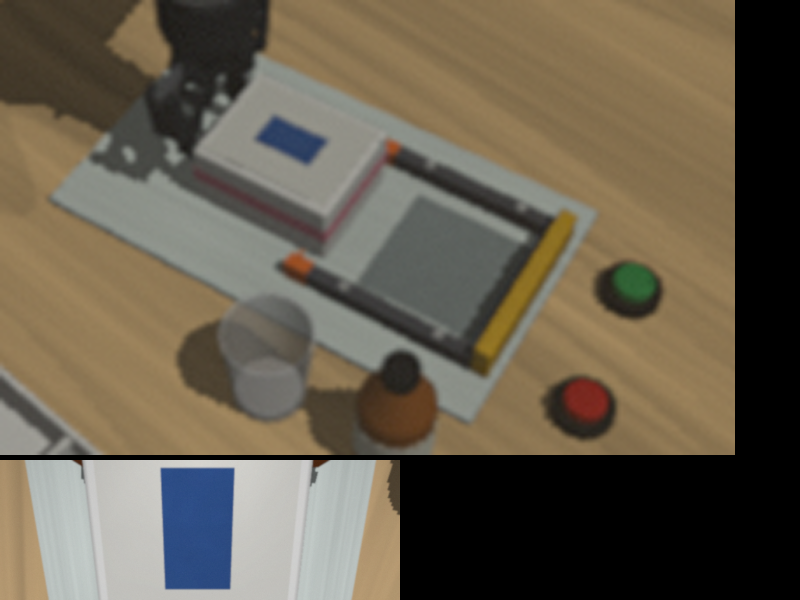

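The box is centred at the mouth: in the wrist crop both orange rail ends (75,462) and (320,462) sit symmetrically about the lid. Continuing the push.

```bash
python3 -m crank '[{"linear":[-0.008,0,0],"dr":[0,0,0],"hand":0.4},{"linear":[-0.016,0,0],"dr":[0,0,0],"hand":0.4},{"linear":[-0.024,0,0],"dr":[0,0,0],"hand":0.4},{"linear":[-0.032,0,0],"dr":[0,0,0],"hand":0.4},{"linear":[-0.04,0,0],"dr":[0,0,0],"hand":0.4},{"linear":[-0.048,0,0],"dr":[0,0,0],"hand":0.4},{"linear":[-0.056,0,0],"dr":[0,0,0],"hand":0.4},{"linear":[-0.064,0,0],"dr":[0,0,0],"hand":0.4},{"linear":[-0.072,0,0],"dr":[0,0,0],"hand":0.4},{"linear":[-0.08,0,0],"dr":[0,0,0],"hand":0.4}]'
python3 w.py w7
```

```text
t: 10.52
eef_pos: [0.5783, -0.0025, 0.0334]
tool_rot: [-0.54, 0.54, -0.457, 0.457]
contact_force: [0.6, -1.0, -1.3]
gripper_width: 0.699
tcp st [-0.0317  0.0011] z 0.0334 toolz ang-st -89.92 F [ 0.6 -1.  -1.3]
```

View pics/w7.png

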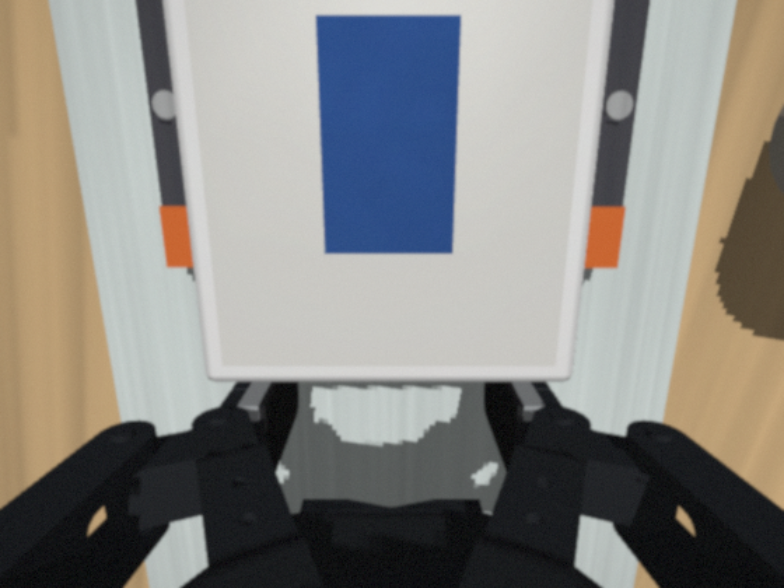

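The box is centred between the orange rail ends (inner edges at about 190 and 587, lid 210–572). Pushing the last stretch.

```bash
python3 -m crank '[{"linear":[-0.008,0,0],"dr":[0,0,0],"hand":0.4},{"linear":[-0.016,0,0],"dr":[0,0,0],"hand":0.4},{"linear":[-0.024,0,0],"dr":[0,0,0],"hand":0.4},{"linear":[-0.032,0,0],"dr":[0,0,0],"hand":0.4},{"linear":[-0.039,0,0],"dr":[0,0,0],"hand":0.4},{"linear":[-0.045,0,0],"dr":[0,0,0],"hand":0.4},{"linear":[-0.049,0,0],"dr":[0,0,0],"hand":0.4},{"linear":[-0.052,0,0],"dr":[0,0,0],"hand":0.4},{"linear":[-0.053,0,0],"dr":[0,0,0],"hand":0.4}]'
python3 -m crank '[{"linear":[-0.001,0,0],"dr":[0,0,0],"hand":0.4},{"linear":[-0.002,0,0],"dr":[0,0,0],"hand":0.4},{"linear":[-0.003,0,0],"dr":[0,0,0],"hand":0.4}]'
python3 -m crank '[{"linear":[-0.001,0,0],"dr":[0,0,0],"hand":0.4},{"linear":[-0.002,0,0],"dr":[0,0,0],"hand":0.4}]'; python3 w.py w8
```

```text
t: 11.32
eef_pos: [0.5698, 0.0493, 0.0336]
tool_rot: [0.54, -0.54, 0.457, -0.457]
contact_force: [1.1, -1.7, 0.8]
gripper_width: 0.699
t: 11.57
eef_pos: [0.5693, 0.0513, 0.0336]
tool_rot: [-0.54, 0.54, -0.457, 0.457]
contact_force: [1.3, -2.7, 2.0]
gripper_width: 0.698
t: 11.73
eef_pos: [0.569, 0.0535, 0.0336]
tool_rot: [0.54, -0.54, 0.457, -0.457]
contact_force: [0.3, -3.3, 2.3]
gripper_width: 0.698
tcp st [0.0251 0.0011] z 0.0336 toolz ang-st -89.96 F [ 0.3 -3.3  2.3]
```

```bash
for i in 1; do python3 -m crank '[{"linear":[-0.001,0,0],"dr":[0,0,0],"hand":0.4},{"linear":[-0.002,0,0],"dr":[0,0,0],"hand":0.4},{"linear":[-0.002,0,0],"dr":[0,0,0],"hand":0.4}]'; done
python3 -m crank '[{"linear":[-0.001,0,0],"dr":[0,0,0],"hand":0.4},{"linear":[-0.002,0,0],"dr":[0,0,0],"hand":0.4},{"linear":[-0.002,0,0],"dr":[0,0,0],"hand":0.4}]'
```

```text
t: 12.03
eef_pos: [0.5686, 0.056, 0.0335]
tool_rot: [0.54, -0.54, 0.457, -0.457]
contact_force: [0.2, -2.7, 0.9]
gripper_width: 0.698
t: 12.28
eef_pos: [0.5682, 0.058, 0.0335]
tool_rot: [0.54, -0.54, 0.457, -0.457]
contact_force: [1.1, -1.9, 2.3]
gripper_width: 0.701
```

```bash
python3 -m crank '[{"linear":[-0.001,0,0],"dr":[0,0,0],"hand":0.4},{"linear":[-0.002,0,0],"dr":[0,0,0],"hand":0.4},{"linear":[-0.002,0,0],"dr":[0,0,0],"hand":0.4}]'; python3 w.py w9
python3 - <<'E'
import cv2,numpy as np
from h import *
im=bot.read_camera("scene");s=cv2.resize(im[180:290,240:400],None,fx=4,fy=4,interpolation=cv2.INTER_CUBIC)
im=bot.read_camera("side");d=cv2.resize(im[140:240,190:350],None,fx=4,fy=4,interpolation=cv2.INTER_CUBIC)
w=cv2.resize(cv2.imread("pics/w9.png"),(400,300))
out=np.zeros((600,800,3),np.uint8);out[:330,:400]=s[:330,120:520];out[:330,400:]=d[:330,:400];out[330:,:400]=w[:270];cv2.imwrite("pics/c9.png",out)
E
```

```text
t: 12.53
eef_pos: [0.5681, 0.058, 0.0335]
tool_rot: [-0.539, 0.54, -0.457, 0.458]
contact_force: [0.5, -7.2, 1.1]
gripper_width: 0.7
tcp st [0.0297 0.0013] z 0.0335 toolz ang-st -90.0 F [ 0.5 -7.2  1.1]
```

View pics/c9.png

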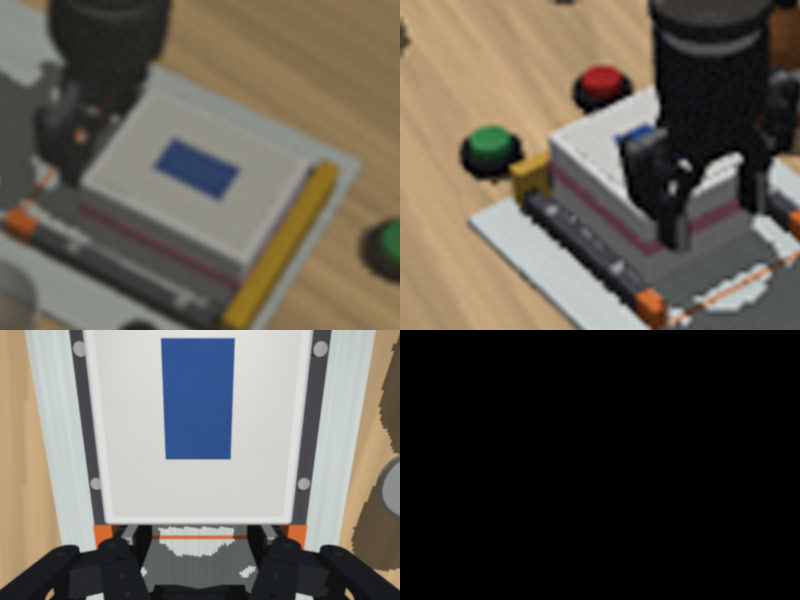

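The push has stalled and the force jumped from 2 to 7 N. The views show the box against the yellow bar, centred, with clear gaps to both rails. I'll press 1 mm more, retreat, rise and shut the gripper.

```bash
python3 -m crank '[{"linear":[-0.001,0,0],"dr":[0,0,0],"hand":0.4},{"linear":[-0.001,0,0],"dr":[0,0,0],"hand":0.4},{"linear":[0.01,0,0],"dr":[0,0,0],"hand":0.4},{"linear":[0.03,0,0],"dr":[0,0,0],"hand":0.4},{"linear":[0.03,0,0],"dr":[0,0,0],"hand":0.4},{"linear":[0.03,-0.04,0],"dr":[0,0,0],"hand":0.4},{"linear":[0.03,-0.08,0],"dr":[0,0,0],"hand":0.4},{"linear":[0.03,-0.12,0],"dr":[0,0,0],"hand":-1},{"linear":[0.03,-0.16,0],"dr":[0,0,0],"hand":-1},{"linear":[0.03,-0.17,0],"dr":[0,0,0],"hand":-1}]'
python3 -m crank '[{"linear":[-0.04,0,-0.02],"dr":[0,0,0],"hand":-1},{"linear":[-0.08,0,-0.04],"dr":[0,0,0],"hand":-1},{"linear":[-0.12,0,-0.054],"dr":[0,0,0],"hand":-1},{"linear":[-0.15,0,-0.054],"dr":[0,0,0],"hand":-1},{"linear":[-0.15,0,-0.054],"dr":[0,0,0],"hand":-1},{"linear":[-0.15,0,-0.054],"dr":[0,0,0],"hand":-1},{"linear":[-0.15,0,-0.054],"dr":[0,0,0],"hand":-1}]'
python3 w.py w10
python3 - <<'E'
from h import *
C=cam("wrist");im=cv2.imread("pics/w10.png");hsv=cv2.cvtColor(im,cv2.COLOR_BGR2HSV)
m=cv2.inRange(hsv,(50,90,60),(90,255,255));n,l,s,c=cv2.connectedComponentsWithStats(m);i=1+s[1:,4].argmax();print(s[i],c[i])
(u,v),r=cv2.minEnclosingCircle(np.argwhere(l==i)[:,::-1].astype(np.float32));print("circ",u,v,r)
for z in(.02,.025,.03,.035,.04): print(z,plane(C,c[i]/1.4,z).round(4))
g=bot.place_of("wrist","start_top");print([(d["xy"],d["score"]) for d in g][:2])
E
```

```text
t: 13.52
eef_pos: [0.5757, 0.0305, 0.2093]
tool_rot: [0.542, -0.537, 0.455, -0.458]
contact_force: [1.2, -0.6, 0.6]
gripper_width: 0.281
t: 14.1
eef_pos: [0.4945, 0.1692, 0.2032]
tool_rot: [-0.54, 0.54, -0.457, 0.456]
contact_force: [1.0, -2.0, -0.6]
gripper_width: 0.003
tcp st [0.1515 0.0556] z 0.2032 toolz ang-st -89.87 F [ 1.  -2.  -0.6]
[ 367  109   50   51 1987] [391.40915954 133.8142929 ]
circ 391.5 133.7608642578125 25.501224517822266
0.02 [[0.4827 0.248 ]]
0.025 [[0.4828 0.2478]]
0.03 [[0.4828 0.2476]]
0.035 [[0.4828 0.2474]]
0.04 [[0.4828 0.2472]]
[([280.4, 97.9], 0.58)]
```

View pics/w10.png

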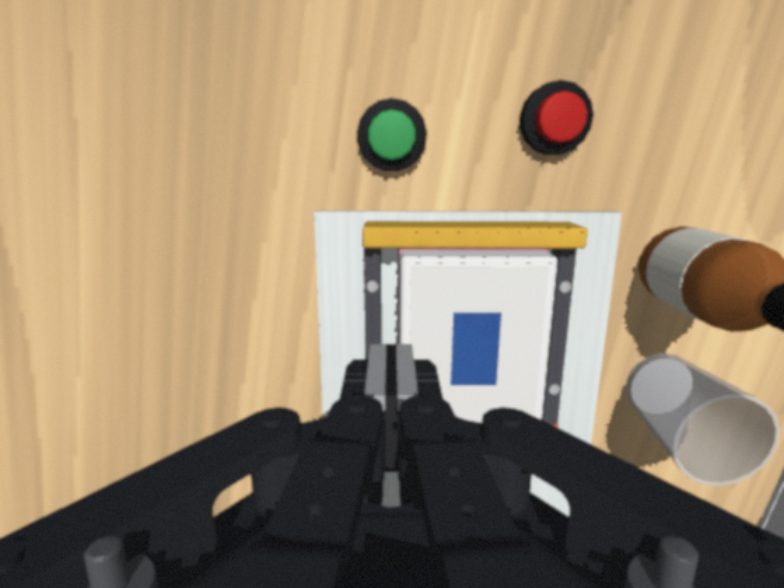

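The box is against the stop and central, and the green cap is at (391,134). Moving over it now.

```bash
python3 -m crank '[{"linear":[-0.04,0,0.001],"dr":[0,0,0],"hand":-1},{"linear":[-0.079,0,0.001],"dr":[0,0,0],"hand":-1},{"linear":[-0.079,0,0.001],"dr":[0,0,0],"hand":-1},{"linear":[-0.079,0.04,0.001],"dr":[0,0,0],"hand":-1},{"linear":[-0.079,0.08,0.001],"dr":[0,0,0],"hand":-1},{"linear":[-0.079,0.12,0.001],"dr":[0,0,0],"hand":-1},{"linear":[-0.079,0.137,0.001],"dr":[0,0,0],"hand":-1},{"linear":[-0.079,0.137,0.001],"dr":[0,0,0],"hand":-1},{"linear":[-0.079,0.137,0.001],"dr":[0,0,0],"hand":-1}]'
python3 -m crank '[{"linear":[0,0.003,0],"dr":[0,0,0],"hand":-1},{"linear":[0,0.006,0],"dr":[0,0,0],"hand":-1},{"linear":[0,0.009,0],"dr":[0,0,0],"hand":-1},{"linear":[0,0.012,0],"dr":[0,0,0],"hand":-1},{"linear":[0,0.015,0],"dr":[0,0,0],"hand":-1},{"linear":[0,0.018,0],"dr":[0,0,0],"hand":-1},{"linear":[0,0.02,0],"dr":[0,0,0],"hand":-1},{"linear":[0,0.02,0],"dr":[0,0,0],"hand":-1}]'; python3 w.py w11
```

```text
t: 14.95
eef_pos: [0.4831, 0.2456, 0.0661]
tool_rot: [-0.539, 0.54, -0.457, 0.457]
contact_force: [0.2, 1.2, 1.1]
gripper_width: 0.001
t: 15.62
eef_pos: [0.4824, 0.2471, 0.046]
tool_rot: [-0.54, 0.54, -0.457, 0.457]
contact_force: [0.3, -0.4, -0.3]
gripper_width: 0.001
tcp st [0.2302 0.0547] z 0.046 toolz ang-st -89.92 F [ 0.3 -0.4 -0.3]
```

No contact yet. Continuing in small steps.

```bash
python3 -m crank '[{"linear":[0,0.002,0],"dr":[0,0,0],"hand":-1},{"linear":[0,0.004,0],"dr":[0,0,0],"hand":-1},{"linear":[0,0.006,0],"dr":[0,0,0],"hand":-1},{"linear":[0,0.006,0],"dr":[0,0,0],"hand":-1}]'
python3 -m crank '[{"linear":[0,0.002,0],"dr":[0,0,0],"hand":-1},{"linear":[0,0.004,0],"dr":[0,0,0],"hand":-1},{"linear":[0,0.004,0],"dr":[0,0,0],"hand":-1}]'
python3 -m crank '[{"linear":[0,0.002,0],"dr":[0,0,0],"hand":-1},{"linear":[0,0.004,0],"dr":[0,0,0],"hand":-1},{"linear":[0,0.004,0],"dr":[0,0,0],"hand":-1}]'
```

```text
t: 16.0
eef_pos: [0.4825, 0.2471, 0.0401]
tool_rot: [-0.54, 0.54, -0.457, 0.457]
contact_force: [0.4, 0.3, -0.1]
gripper_width: -0.003
t: 16.25
eef_pos: [0.4826, 0.247, 0.0361]
tool_rot: [-0.54, 0.54, -0.457, 0.457]
contact_force: [-0.6, -1.1, -0.4]
gripper_width: -0.004
t: 16.5
eef_pos: [0.4825, 0.2471, 0.0321]
tool_rot: [-0.54, 0.54, -0.457, 0.457]
contact_force: [-0.3, -0.9, -0.5]
gripper_width: 0.006
```

```bash
python3 -m crank '[{"linear":[0,0.002,0],"dr":[0,0,0],"hand":-1},{"linear":[0,0.003,0],"dr":[0,0,0],"hand":-1},{"linear":[0,0.003,0],"dr":[0,0,0],"hand":-1}]'
python3 -m crank '[{"linear":[0,0.002,0],"dr":[0,0,0],"hand":-1},{"linear":[0,0.003,0],"dr":[0,0,0],"hand":-1},{"linear":[0,0.003,0],"dr":[0,0,0],"hand":-1}]'
```

```text
t: 16.75
eef_pos: [0.4826, 0.2471, 0.0292]
tool_rot: [-0.54, 0.54, -0.457, 0.457]
contact_force: [0.7, -0.5, 0.5]
gripper_width: -0.004
t: 17.0
eef_pos: [0.4826, 0.2471, 0.0263]
tool_rot: [-0.54, 0.54, -0.457, 0.457]
contact_force: [-0.2, 0.0, -0.3]
gripper_width: 0.001
```

```bash
python3 -m crank '[{"linear":[0,0.001,0],"dr":[0,0,0],"hand":-1},{"linear":[0,0.002,0],"dr":[0,0,0],"hand":-1},{"linear":[0,0.002,0],"dr":[0,0,0],"hand":-1}]'
python3 -m crank '[{"linear":[0,0.001,0],"dr":[0,0,0],"hand":-1},{"linear":[0,0.002,0],"dr":[0,0,0],"hand":-1},{"linear":[0,0.002,0],"dr":[0,0,0],"hand":-1}]'
python3 -c "
from station import bot
import numpy as np
f=[]
for i in range(4): bot.read_camera('wrist');f.append(bot.get_obs()['contact_force'])
print(np.mean(f,0))"
```

```text
t: 17.25
eef_pos: [0.4827, 0.2471, 0.0243]
tool_rot: [-0.54, 0.54, -0.457, 0.457]
contact_force: [-0.0, 0.1, -0.0]
gripper_width: -0.005
t: 17.5
eef_pos: [0.4826, 0.2472, 0.0223]
tool_rot: [-0.54, 0.54, -0.457, 0.457]
contact_force: [0.0, 0.0, 0.6]
gripper_width: 0.0
[-0.10863665  0.4431024  -0.08897698]
```

```bash
python3 -m crank '[{"linear":[0,0.001,0],"dr":[0,0,0],"hand":-1},{"linear":[0,0.002,0],"dr":[0,0,0],"hand":-1},{"linear":[0,0.002,0],"dr":[0,0,0],"hand":-1}]'
python3 -m crank '[{"linear":[0,0.001,0],"dr":[0,0,0],"hand":-1},{"linear":[0,0.002,0],"dr":[0,0,0],"hand":-1},{"linear":[0,0.002,0],"dr":[0,0,0],"hand":-1}]'
python3 -c "
from h import *
f=[]
for i in range(4): bot.read_camera('wrist');f.append(bot.get_obs()['contact_force'])
print(np.mean(f,0))
print(cam('wrist')[1], (-cam('wrist')[1].T@cam('wrist')[2]))
C=cam('side');im=bot.read_camera('side');print(proj(C,[bot.get_obs()['eef_pos']]),[ (d['xy'],d['score']) for d in bot.place_of('side','start_top')])"
```

```text
t: 17.95
eef_pos: [0.4829, 0.2472, 0.0205]
tool_rot: [0.54, -0.54, 0.457, -0.457]
contact_force: [0.3, -0.3, 1.7]
gripper_width: 0.002
t: 18.2
eef_pos: [0.4829, 0.2472, 0.0185]
tool_rot: [0.54, -0.54, 0.457, -0.457]
contact_force: [-1.2, -0.0, 3.7]
gripper_width: -0.0
[-0.07860941  0.00369166  3.62554318]
[[ 9.86283230e-01  1.65061556e-01  2.69355174e-04]
 [ 1.58916813e-01 -9.50005469e-01  2.68765799e-01]
 [ 4.46187899e-02 -2.65036395e-01 -9.63205520e-01]] [0.47243674 0.31365506 0.16103585]
[[212.50612075 174.86993461]] [([214.5, 173.9], 0.41)]
```

Contact shows a spring-like rise of 3.6 N. Pressing to the bottom.

```bash
python3 -m crank '[{"linear":[0,0.001,0],"dr":[0,0,0],"hand":-1},{"linear":[0,0.002,0],"dr":[0,0,0],"hand":-1},{"linear":[0,0.002,0],"dr":[0,0,0],"hand":-1},{"linear":[0,0.002,0],"dr":[0,0,0],"hand":-1}]'
python3 -m crank '[{"linear":[0,0.001,0],"dr":[0,0,0],"hand":-1},{"linear":[0,0.0015,0],"dr":[0,0,0],"hand":-1},{"linear":[0,0.0015,0],"dr":[0,0,0],"hand":-1}]'
```

```text
t: 18.83
eef_pos: [0.4829, 0.2472, 0.0165]
tool_rot: [0.54, -0.54, 0.457, -0.457]
contact_force: [-0.2, 0.6, 4.6]
gripper_width: 0.001
t: 19.08
eef_pos: [0.483, 0.2472, 0.0159]
tool_rot: [0.54, -0.539, 0.457, -0.457]
contact_force: [-3.6, -1.1, 15.5]
gripper_width: 0.003
```

It has bottomed out: 15.5 N and stalled at z = 0.016. Releasing, rising straight up and doing a final check.

```bash
python3 -m crank '[{"linear":[0,-0.005,0],"dr":[0,0,0],"hand":-1},{"linear":[0,-0.015,0],"dr":[0,0,0],"hand":-1},{"linear":[0,-0.05,0],"dr":[0,0,0],"hand":-1},{"linear":[0,-0.09,0],"dr":[0,0,0],"hand":-1},{"linear":[0,-0.13,0],"dr":[0,0,0],"hand":-1},{"linear":[0.04,-0.17,0],"dr":[0,0,0],"hand":-1},{"linear":[0.08,-0.21,0],"dr":[0,0,0],"hand":-1},{"linear":[0.08,-0.21,0],"dr":[0,0,0],"hand":-1},{"linear":[0.08,-0.21,0],"dr":[0,0,0],"hand":-1},{"linear":[0.08,-0.21,0],"dr":[0,0,0],"hand":-1}]'
python3 w.py w12
```

```text
t: 19.92
eef_pos: [0.4965, 0.1672, 0.2262]
tool_rot: [0.54, -0.538, 0.458, -0.458]
contact_force: [-0.7, 1.3, -1.0]
gripper_width: 0.002
tcp st [0.1491 0.054 ] z 0.2262 toolz ang-st -90.09 F [-0.7  1.3 -1. ]
```

View pics/w12.png

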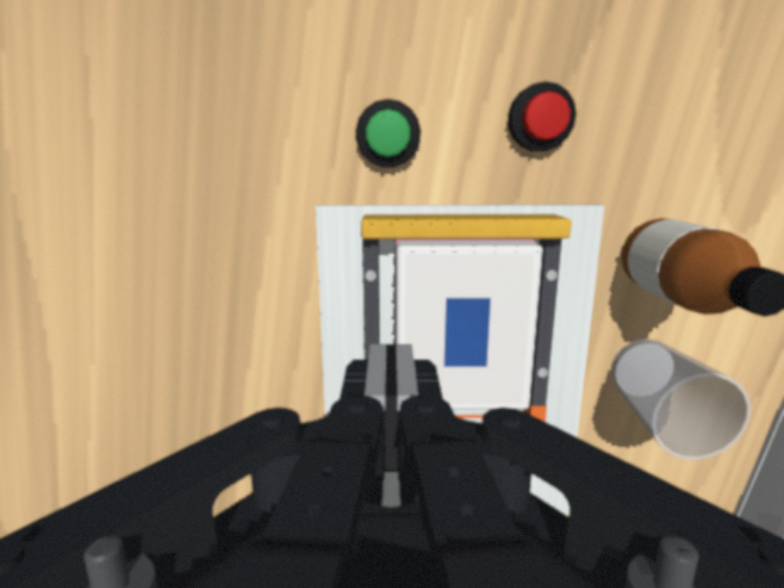

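The box is home and straight against the yellow bar. Green at (388,132) looks up again, red is untouched, and the bottle and cup are in place. Handing in.

```bash
python3 -c "
from station import bot
print(bot.hand_in())"
```

```text
the job is handed in; nothing more can be done
None
```

The box is home against the yellow end stop, the green button has been pressed and released, and the job is handed in at about 20 s of the 72 s allowed.

**What I did:** I squared and centred the box with a sideways push on the bare plate. I then pushed it down the lane with two spread fingertips about 9 mm above the rail tops. After backing out, I pressed the green button with the shut gripper.

**Last checks:**
- **Box:** The push stalled with the force rising to 7 N, at a tool position that puts the box origin at about station x = 0.100 m. The wrist picture shows it straight against the stop, with gaps to both rails.
- **Green button:** It gave a spring-like rise from about 22 mm height, then stalled at 15.5 N at 16 mm, which is about 6 mm of travel. It looks up again in the last picture.
- **Red button, bottle and cup:** The last picture shows the red button untouched, and the bottle and cup standing where they were.

**Failed or disagreed:**
- The two ways of locating the lane centre differed by about 2 mm (plate corners against rail edges). That is well within the 14 mm spare.
- Button height estimates ranged from 16 to 46 mm, so I found the cap by touch.
- I typed one retreat command with the wrong sign and killed it. The clock and tool pose showed nothing had moved.
- I did not check the tub, jar, spatula and brush again at the end. The arm did not work near them.

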